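# Pin the split clamp ring round the pot

## Robot

A 7-joint arm with a two-finger parallel gripper is mounted at the origin on the work surface. World frame = base frame: x ahead of the robot, y to its left, z up, the work surface at z = 0. Lengths are in mm, angles in rad, forces in N, time in s.
With the tool pointing down it reaches from about 400 to 875 mm from the base axis. Payload 6.5 kg.
Tool frame: the origin (TCP) lies on the centre line of the jaws, within the pads' length; the fingertips stand 14 mm ahead of it and the grasp point (between the pads) lies 5 mm behind it (arm.finger_overhang is the distance from the TCP to the fingertips, in mm); z points along the fingers, y is the line along which they close (so a half turn about z gives the same grasp; the last joint's range is limited). The gripper opens to 88 mm and grips with 3 to 60 N. Pads are 18 mm wide; open, the fingers measure 123 mm over their backs; the gripper's body (75 mm by 187 mm) begins 45 mm behind the grasp point.
Start: joints at [1.132, 0.536, -0.004, 1.538, 0.003, 1.067, -0.071], TCP at [236.742, -605.346, 252.716] pointing down, gripper open.
Joint ranges: [-2.7, 2.7], [-0.37, 2.16], [-1.27, 1.26], [0.24, 2.4], [-1.31, 4.45], [0.19, 1.91], [-2.76, 2.76]. Speed limits (rad/s): [2.39, 2.39, 3.14, 3.14, 3.14, 3.14, 3.14].

## Interface

Orientations are given as a rotation vector (axis times angle).
In Python, from bench import arm gives the robot as it stands. The module is installed in compiled form; this text tells all that it offers.
- The arm moves only by the shell command python3 -m jog 'ROWS' [FORCE]. ROWS is JSON, a list of rows, each a list of 5 numbers: the shift along the tool's x, y, z in m, then the turn about the tool's z in degrees, then the opening, from 0 (shut) to 1 (fully open). In form: [[dx, dy, dz, roll, jaw], ...]. A call has 1 to 20 rows; each row is the pose to reach, as a shift and turn from the pose commanded when the call began, along the tool's axes at that moment; what a row does not reach only later rows make up. A row lasts 1/8 s, in which the tool goes at most 62.5 mm and 10.7 degrees, less where a joint would pass 70% of its speed; a pose out of reach is approached as far as the arm can. A call with a gripper value outside its range is refused whole. The fingers move at their own pace and stop on an object; FORCE is the grip in N (left out, the last holds). Time passes only in rows, so rows that repeat a pose let the fingers close. It gives the time, the measured TCP pose, the force, the opening and the grip force at its end, in the units of the state.
- arm.read_state(): the state, without advancing time (a new reading comes with each control period).
- arm.capture(name): name is "scene" or "top" or "wrist"; returns a dict with "color" (420x560x3 uint8, red, green, blue), "intrinsics" (3x3 intrinsics, pixels), "D" ([k1, k2, p1, p2, k3] as OpenCV has them; the pictures are not rectified), "eye" and "attitude" of the camera in the world. Camera axes: x right, y down, z forward; pixel columns grow to the right and rows downward; lengths in mm; the calibration is good to about 2 mm. A picture is of the moment at which its call begins. There is no depth.
- arm.hand_in(): hands the job in; it is judged then, once.
Trained networks look in a picture, given as the dict that the camera call returned (one of the last four; its "shot" number tells which), for a name from the list of things; names that differ only in an ending like _2 or _b are one class to them, and where a whole thing is asked for, a point or a joint stands for the part that bears it (a point fixed in the world has none). Each returns a list of dicts, best first, with "conf" (0 to 1); they miss things now and then, are a little off and sometimes report something else, mostly with a low value. They report only what shows in the picture. A call takes as long as a camera call. They do not tell look-alikes from the thing itself.
- arm.spot_in(picture, name): "xy" ([column, row] in pixels, amid what is visible of it).
- arm.landmark_of(picture, name): "xy" ([column, row] in pixels: a listed point, or the origin of a listed thing).
The state is a dict: "clock": time; "qpos": joint angles; "qd": joint speeds; "joint_efforts": joint torques, N m; "position": TCP position; "tool_rot": TCP orientation; "contact_force": force on the tool from outside, world axes, zero at the start; "wrist_torque": the same for the moment, N m; "gripper_width": opening from 0.0 (shut) to 1.0 (fully open); "gripper_force": force on a finger pad.
Only numpy, scipy, OpenCV 4.12 (cv2) and the standard library are available. Lean on these libraries where they do the work, as an engineer would, in place of code of your own. Each camera call takes 0.05 s, during which the arm holds its last target. There are 200 camera calls.

## Task

Slide the loose yellow half of the clamp ring up round the pot until its eye is fully home against the stop in the blue half's fork, so that the holes line up, then take the long red-gripped pin from the stand and push it down through the knuckles until its collar is home on the fork. Press gently, as you would by hand with a thumb: do not ram the half into the fork or force the pin. Leave the green-gripped spare pins and everything else on the bench where they are, and let go when done.

Things in the scene. Friction and masses are not known exactly. Their poses are not given: they have to be found in the camera images.
- clamp_fixed: Blue clamp half bolted to the bench round a fixed aluminium pot (68 mm across, 48 mm tall). Origin: on the bench under the nominal hinge axis, z up. Its fork: two 32 x 32 mm square knuckles, heights 0 to 20 and 38 to 52 mm, bores 13.5 mm on the hinge axis, mouth towards -x. Ring (radius 50 mm) and pot are centred at (0, -72) mm. Nothing on it is higher than 52 mm.
- throat (a point): On the nominal hinge axis, 29 mm above the bench: middle of the 18 mm high throat between the knuckles, open towards -x and sideways. Behind it a rigid 70 degree V seat stops and centres the 26 mm round eye on the true hinge axis when pushed in along +x. The push stays low until then and rises by 3 to 6 N per mm once in the V: 12 to 15 N seats it.
- ball (a point): On the nominal hinge axis, 14 mm above the bench, level with a sprung brass ball in the lower bore that rubs on the pin. Under its own weight the pin stops on it about 8 mm short of home; a steady push of roughly 3 to 10 N then takes it down, and the rub keeps it there. At home the push rises steeply: stop.
- hinge_top (a point): Nominal centre of the upper bore's mouth, 52 mm above the bench. The fork is clamped in slotted holes: its true axis lies 3 to 10 mm beyond this point along +x and up to 3 mm either way along y of clamp_fixed (knuckles, V and ball alike); it is not reported. Once the eye is felt to be seated in the V, the eye's centre marks the true axis.
- clamp_loose: Loose yellow clamp half, about 0.45 kg, standing on the bench on its 46 mm tall band. Origin: at bench level under the centre of its eye, z up; its tongue (16 mm wide) points along +x, the rest lies to -x and -y: block x -60 to -32, y -35 to 11 mm; half band, radius 50 mm round (0, -72) mm, open to +x. Seated, its axes are parallel to clamp_fixed's, give or take 0.15 rad.
- eye (a point): Centre of the top of the loose half's eye, 35 mm above the bench. The eye is a steel ring, 26 mm outside, 14 mm bore, 12 mm thick (23 to 35 mm above the bench).
- lug (a point): Top centre of the orange grip lug on the loose half: an upright plate from bench level to 50 mm height, 12 mm thick along the half's y, reaching from x -95 to -60 mm behind the block; this point is at x -78, y 0 mm. Grip it low from above across its thickness, fingertips about 12 mm over the bench, and slide it, or carry it 1 to 2 mm clear, over the bench.
- pin: The long hinge pin with the red grip, 0.1 kg nominal, standing upright in the stand. Origin: centre of its lower tip; z along the pin towards the grip. Steel shank 12 mm diameter and 50 mm long, its first 8 mm tapered from 6 mm; then a collar 24 mm diameter, 6 mm thick; then a red round grip 16 mm diameter, 36 mm tall (top at 92 mm).
- pin_collar (a point): Centre of the underside of the pin's collar, 50 mm above the tip. Home is when this lies on the upper knuckle's top face.
- pin_stand: Wooden block fixed to the bench, 150 x 44 x 34 mm, with three 13.5 mm holes, 22 mm deep, at x -50, 0 and 50 mm on its centre line. Origin: centre of its underside. The red pin and the two spares stand in these holes in any order.
- spare_a: Spare short pin with green grip, standing in the stand: shank 24 mm, same collar and grip sizes (top at 66 mm). Origin: its lower tip. Leave alone.
- spare_b: The second spare short pin with green grip, as spare_a. Leave alone.
- hammer: Hammer lying on the bench, a bystander. Leave alone.
- wrench: Wrench lying on the bench, a bystander. Leave alone.
- bar: Steel bar 120 x 35 x 30 mm lying on the bench, a bystander. Leave alone.
- flange: Steel flange plate 90 x 90 x 6 mm with a round boss, a bystander. Leave alone.
- disc: Grey grinding disc, 100 mm diameter, 10 mm thick, lying on the bench, a bystander. Leave alone.
- can: Can, 60 mm diameter, 100 mm tall, standing on the bench, a bystander. Leave alone.
Things that resemble listed ones, but are neither listed nor needed, are in the scene too. There is more than one size of the clamp_loose; the one meant has the size given above.

How it is judged (in metres and radians):
On the way, in this order (a step that is already met when the one before it is completed fails the run):
1. the loose half's eye is between the knuckles and pressed against the fork's stop (horizontal distance between eye and hinge_top below 0.0125 m and height (world z) of eye below 0.039 m and angle between the x axis of clamp_loose and the x axis of clamp_fixed, either way round below 0.15 rad and contact force between clamp_loose and clamp_fixed above 3 N), for 0.1 s.
2. the pin's tip has passed down through the eye in the fork (horizontal distance between eye and hinge_top below 0.0125 m and horizontal distance between pin and eye below 0.003 m and z of pin in the frame of clamp_fixed below 0.022 m), for 0.1 s.
At the end, for the whole second after the job is handed in: Red pin upright (0.08 rad) down through fork and eye: collar within 2 mm of the fork's top and 3 mm of the eye's centre; loose half level, its eye in the fork (within 12.5 mm of the nominal axis), turned at most 0.15 rad from the blue half; both released and at rest (z of pin_collar in the frame of clamp_fixed between 0.05 and 0.054 m and horizontal distance between pin_collar and eye below 0.003 m and angle between each of pin, clamp_loose's own z axis and vertical below 0.08 rad and horizontal distance between eye and hinge_top below 0.0125 m and angle between the x axis of clamp_loose and the x axis of clamp_fixed, either way round below 0.15 rad and linear speed of each of pin, clamp_loose below 0.01 m/s); the robot touches nothing.
It fails at once if the loose half is rammed against the blue half with more than 50 N (contact force between clamp_loose and clamp_fixed above 50 N).
It fails at once if the pin is forced against the blue half with more than 60 N (the ball's squeeze included) (contact force between pin and clamp_fixed above 60 N).
It fails at once if the pin is forced against the loose half with more than 40 N (contact force between pin and clamp_loose above 40 N).
It fails at once if a spare pin or another bystander is moved by more than 20 mm (distance of any of spare_a, spare_b, hammer, wrench, bar, flange, disc, can from where it was at the start of the episode above 0.02 m).
It also fails if it takes over 72 s, if anything falls off the work surface, if the arm or the gripper's body presses on something with over 40 N, if the wrist force passes 120 N, or if a joint passes its speed limit or range.

## Working session

There is one attempt and no reset: what is moved stays moved. The work goes in short steps, Python scripts to look and compute and a shell command to move; the robot and the scene stay as the last step left them, time stands still between calls to the robot, and variables do not carry over. Pictures are saved under pics/ and viewed, at most 11 in all, crops included, and the job is handed in when it is done.

```bash
mkdir -p pics; cat > h.py <<'E'
import numpy as np, cv2
from scipy.spatial.transform import Rotation as R
from bench import arm
def cam(p):
    a=np.array(p["attitude"],float)
    M=a if a.shape==(3,3) else R.from_rotvec(a).as_matrix()
    return np.array(p["intrinsics"],float),np.array(p["D"],float),np.array(p["eye"],float),M
def ray(p,xy):
    K,D,e,M=cam(p)
    u=cv2.undistortPoints(np.array([[xy]],float),K,D)[0,0]
    return e,M@np.array([u[0],u[1],1])
def at_z(p,xy,z):
    e,d=ray(p,xy); return e+d*(z-e[2])/d[2]
def proj(p,X):
    K,D,e,M=cam(p)
    rv=cv2.Rodrigues(M.T)[0]
    return cv2.projectPoints(np.array(X,float).reshape(-1,1,3),rv,-M.T@e,K,D)[0][:,0]
def save(p,n,box=None,s=1):
    im=p["color"][:,:,::-1]
    if box: im=im[box[1]:box[3],box[0]:box[2]]
    im=cv2.resize(im,None,fx=s,fy=s,interpolation=cv2.INTER_CUBIC); cv2.imwrite("pics/"+n+".png",im)
E
python3 - <<'E'
from h import *
np.set_printoptions(precision=1,suppress=True)
s=arm.read_state();print(s)
for c in ("top","scene"):
    p=arm.capture(c);save(p,c+"0",s=1.4);print(c,p["eye"],p["attitude"])
    for n,z in (("clamp_fixed",0),("hinge_top",52),("clamp_loose",0),("eye",35),("lug",50),("pin",12),("pin_collar",62),("pin_stand",0),("spare_a",12)):
        for d in arm.landmark_of(p,n)[:4]: print(n,np.array(d["xy"]),round(d["conf"],2),at_z(p,d["xy"],z))
E
```

```text
{'clock': 0.0, 'qpos': array([ 1.1,  0.5, -0. ,  1.5,  0. ,  1.1, -0.1]), 'qd': array([ 0., -0., -0.,  0., -0.,  0.,  0.]), 'joint_efforts': array([ -0. , -57.1,   1. , -25.2,  -0.1,   0. ,   0. ]), 'position': array([ 236.5, -604.8,  251.9]), 'tool_rot': array([-3.1, -0.6,  0. ]), 'contact_force': array([ 0.1,  0.6, -0.2]), 'wrist_torque': array([ 0.,  0., -0.]), 'gripper_force': 0.0, 'gripper_width': 1.002729717016742}
top [ 316.5   -1.6 1355. ] [-2.2  2.1 -0.1]
clamp_fixed [273.8 172.8] 0.92 [645.1  37.6   0. ]
clamp_fixed [358.4 151. ] 0.58 [ 726.6 -251.5    0. ]
hinge_top [270.8 168.2] 0.77 [647.8  46.2  52. ]
clamp_loose [237.  235.5] 0.69 [429.8 156.    0. ]
clamp_loose [277.7 197. ] 0.65 [561.8  22.9   0. ]
clamp_loose [306.3 254.3] 0.45 [371.3 -74.7   0. ]
eye [236.1 229.8] 0.77 [445.4 155.5  35. ]
eye [306.8 252.3] 0.61 [376.3 -74.4  35. ]
eye [278.5 196.4] 0.55 [557.5  19.7  35. ]
lug [238.  247.6] 0.7 [387.  145.9  50. ]
lug [282.2 220.9] 0.66 [475.    6.2  50. ]
lug [323.1 261.1] 0.66 [ 348.5 -125.5   50. ]
pin [366.8 210.7] 0.42 [ 517.9 -274.4   12. ]
pin_collar [365.6 
[... 841 characters left out ...]
9.4] 0.6 [458.8 155.7  35. ]
eye [365.4 272.1] 0.24 [592.9 272.4  35. ]
lug [261.5 164.9] 0.94 [ 363.6 -109.2   50. ]
lug [277.9 203.4] 0.78 [483.3  -4.3  50. ]
lug [346.4 202.6] 0.69 [406.8 158.5  50. ]
pin [183.2 194.6] 0.46 [ 525.3 -272.1   12. ]
pin_collar [180.8 179.6] 0.72 [ 519.4 -275.8   62. ]
pin_stand [183.7 197.2] 0.58 [ 523.7 -273.2    0. ]
pin_stand [195.5 185.5] 0.51 [ 469.4 -267.4    0. ]
pin_stand [265.8 272.1] 0.5 [665.3  45.4   0. ]
pin_stand [365.1 273.3] 0.16 [569.5 268.2   0. ]
spare_a [182.7 183.4] 0.75 [ 487.1 -296.9   12. ]
spare_a [195.  185.8] 0.66 [ 481.4 -260.4   12. ]
spare_a [172.9 203.6] 0.51 [ 566.8 -279.3   12. ]
spare_a [389.4 326.9] 0.27 [698.8 365.1  12. ]
```

View pics/top0.png

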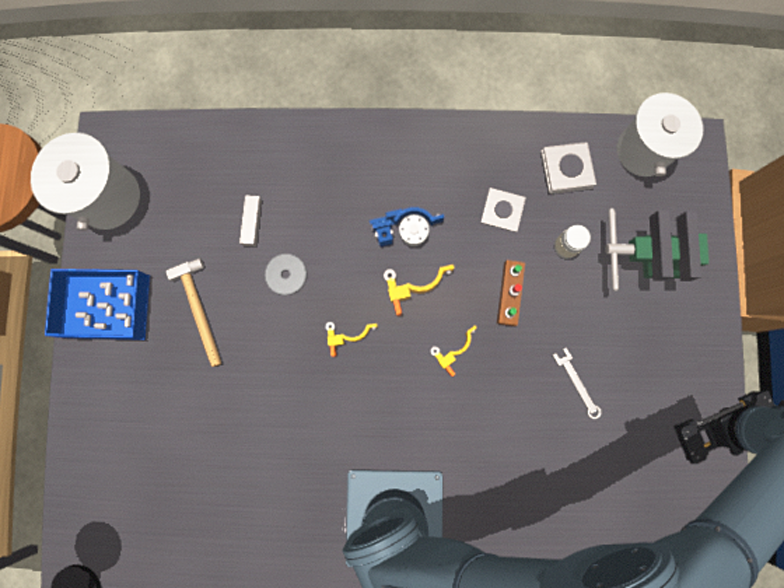

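View pics/scene0.png

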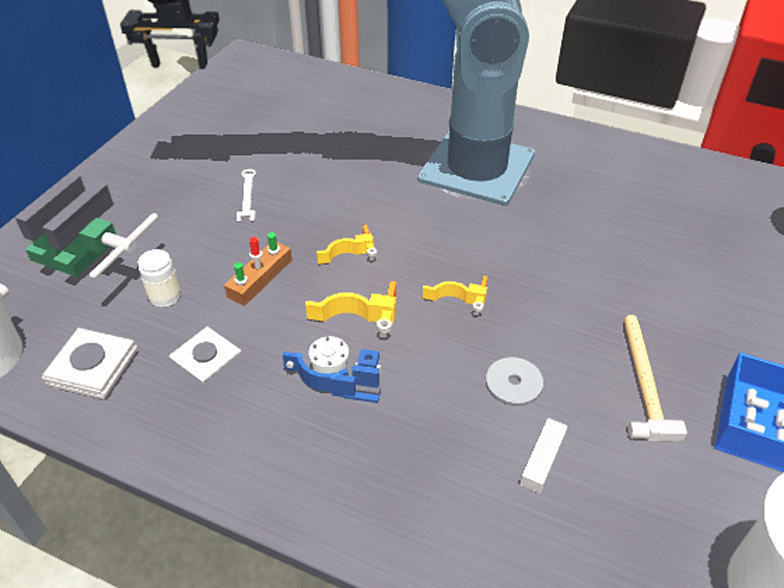

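The wanted loose half is the large yellow one, with its eye near (390,275) in the 1.4x top view. The look-alikes are the two smaller halves at (330,327) and (436,352). Eye to lug measures about 80 mm on the large one and under 60 mm on the small ones. The red pin is the middle one in the stand at (516,288), with green spares at (517,270) and (511,313). The blue half is at (385,232), with its pot at (413,228).

```bash
cat >> h.py <<'E'
def need(t,yaw=None):
    """rows shift (m, tool axes) and roll (deg) to TCP t mm; yaw = world angle (deg) wanted for tool y (mod 180)"""
    s=arm.read_state(); M=R.from_rotvec(s["tool_rot"]).as_matrix()
    d=M.T@(np.array(t,float)-s["position"])/1000
    y=np.degrees(np.arctan2(M[1,1],M[0,1]))
    r=0 if yaw is None else -((yaw-y+90)%180-90)
    print("pos",s["position"].round(1),"tool y yaw",round(y,1),"z",M[:,2].round(3),"-> shift",d.round(4),"roll",round(r,1),"q7",s["qpos"][6].round(2),"t",round(s["clock"],2))
E
python3 - <<'E'
from h import *
need([560,0,330],101)
E
```

```text
pos [ 236.8 -605.3  252.7] tool y yaw -68.6 z [-0.  0. -1.] -> shift [ 0.5215 -0.446  -0.0773] roll 10.4 q7 -0.07 t 1.0
```

```bash
python3 -m jog '[[0.04,-0.035,-0.02,2,1],[0.085,-0.073,-0.04,4,1],[0.13,-0.11,-0.06,6,1],[0.175,-0.15,-0.077,8,1],[0.22,-0.19,-0.077,10,1],[0.265,-0.23,-0.077,10.4,1],[0.31,-0.266,-0.077,10.4,1],[0.355,-0.304,-0.077,10.4,1],[0.40,-0.342,-0.077,10.4,1],[0.445,-0.38,-0.077,10.4,1],[0.49,-0.42,-0.077,10.4,1],[0.5215,-0.446,-0.077,10.4,1],[0.5215,-0.446,-0.077,10.4,1],[0.5215,-0.446,-0.077,10.4,1],[0.5215,-0.446,-0.077,10.4,1]]'
cat > look.py <<'E'
from h import *
import sys
np.set_printoptions(precision=1,suppress=True)
p=arm.capture("wrist");save(p,sys.argv[1],s=1.4);print(p["eye"],cam(p)[3][:,2])
for n,z in (("clamp_fixed",0),("hinge_top",52),("throat",29),("clamp_loose",0),("eye",35),("lug",50),("pin",12),("pin_collar",62),("pin_stand",0),("spare_a",12)):
    for d in arm.landmark_of(p,n)[:3]: print(n,np.array(d["xy"]),round(d["conf"],2),at_z(p,d["xy"],z))
E
python3 look.py w1
```

```text
clock: 2.88
position: [559.6, -1.8, 329.8]
tool_rot: [3.127, 0.296, -0.0]
contact_force: [-0.6, 0.2, -0.0]
gripper_width: 1.004
gripper_force: 0.0
[634.7  12.6 461.6] [-0.3 -0.1 -1. ]
clamp_fixed [264.4 105.4] 0.85 [649.1  32.7   0. ]
hinge_top [265.1 105.1] 0.57 [648.   29.6  52. ]
hinge_top [465.3  85.9] 0.2 [ 724.6 -225.3   52. ]
throat [267.3 104.3] 0.6 [650.4  27.8  29. ]
clamp_loose [304.5 277.7] 0.96 [378.8 -87.5   0. ]
clamp_loose [263.2 166.7] 0.63 [558.8  18.5   0. ]
eye [307.4 285.1] 0.92 [385.6 -87.7  35. ]
eye [162.5 226.2] 0.57 [444.7 155.5  35. ]
eye [260.8 168.8] 0.55 [560.9  20.9  35. ]
lug [264.  225.5] 0.84 [481.1   1.4  50. ]
lug [322.6 312.2] 0.78 [ 348.8 -120.2   50. ]
lug [162.7 265.5] 0.74 [385.5 145.7  50. ]
pin [431.4 223.8] 0.95 [ 520.8 -269.2   12. ]
pin [263.8 103. ] 0.48 [651.8  33.7  12. ]
pin_collar [446.1 234.4] 0.79 [ 521.7 -265.9   62. ]
pin_collar [259.1 171.4] 0.32 [561.6  22.   62. ]
pin_stand [427.9 217.7] 0.82 [ 527. -267.    0.]
spare_a [414.9 246.7] 0.63 [ 476.5 -255.4   12. ]
spare_a [445.3 233.7] 0.54 [ 508.5 -298.9   12. ]
```

View pics/w1.png

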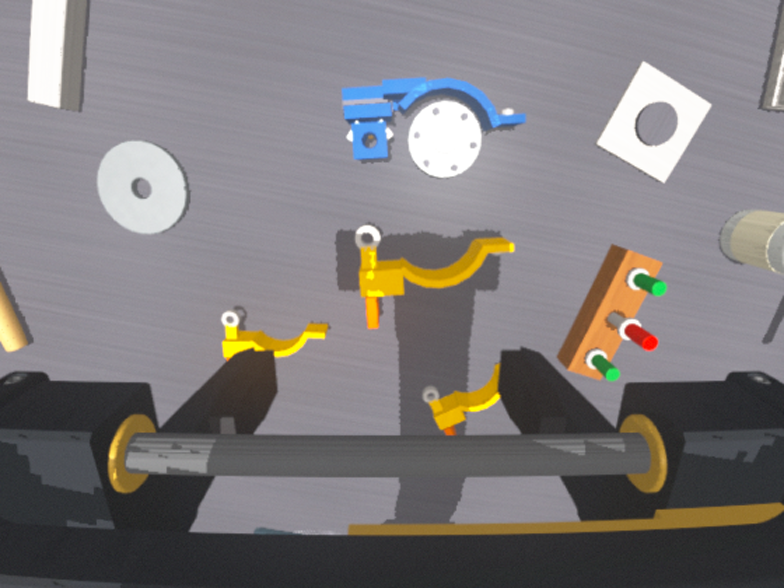

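The wrist picture (1.4x) shows the blue fork's bore at (370,139), the pot top at (445,139), the large loose half's eye at (367,237) with its orange lug at (374,315), and the red pin's grip top at (645,337). I'll check the choice with one close crop.

```bash
python3 - <<'E'
from h import *
np.set_printoptions(precision=1,suppress=True)
p=arm.capture("wrist");save(p,"crop1",(230,45,390,245),3)
for n,x,y,z in (("bore",370,139,52),("pot",445,139,48),("eye",367,237,35),("lug",374,296,50)):
    print(n,at_z(p,(x/1.4,y/1.4),z))
E
```

```text
bore [655.3  34.3  52. ]
pot [669.1 -35.   48. ]
eye [560.9  20.9  35. ]
lug [504.    2.6  50. ]
```

View pics/crop1.png

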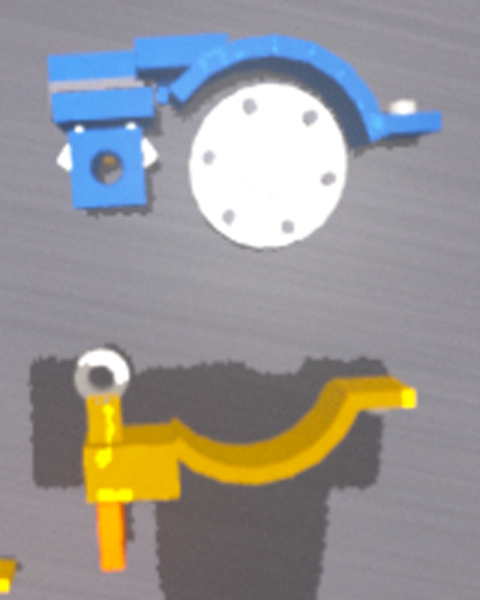

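The crop shows the large half: eye at (102,375), lug top at (112,536). The fork's upper knuckle is at (109,168), its bore at (107,166), and the pot at (268,165).

```bash
python3 - <<'E'
from h import *
np.set_printoptions(precision=1,suppress=True)
p=arm.capture("wrist")
f=lambda x,y,z: at_z(p,(230+x/3,45+y/3),z)[:2]
g=lambda a,b: np.degrees(np.arctan2(*(b-a)[::-1])).round(1)
b=f(107.5,167,52);po=f(268,165,48);e=f(102,375,35);l=f(112.5,537,50)
print("bore",b,"pot",po,"eye",e,"lug",l,"loose yaw",g(l,e),np.hypot(*(e-l)))
print("knuckle yaw",g(f(74,208,52),f(68,130,52)),g(f(150,207,52),f(145,128,52)),g(f(145,128,52),f(68,130,52))-90,g(f(150,207,52),f(74,208,52))-90)
# pot circle fit from image
im=p["color"].astype(int); m=(im.min(2)>150).astype(np.uint8)
n,lab,st,c=cv2.connectedComponentsWithStats(m)
for i in range(1,n):
    x,y=c[i]
    if st[i,4]>60 and 230<x<390 and 45<y<245:
        print(st[i],c[i],at_z(p,c[i],48)[:2],at_z(p,c[i],35)[:2])
print("pot-bore dir",g(po,b)-90,np.hypot(*(b-po)))
need([l[0],l[1],130],g(l,e)+90)
E
```

```text
bore [654.  32.] pot [668.6 -37.1] eye [560.4  18.1] lug [484.9  -1.4] loose yaw 14.5 78.04712327012446
knuckle yaw 14.4 14.9 12.299999999999997 11.599999999999994
[343  62  26  11  80] [354.4  67. ] [717.3 -72.5] [719.9 -75.2]
[245  71  33  10 112] [259.7  73. ] [686.3  46.2] [688.   47.2]
[ 261   72  123   86 6070] [320.8 115.7] [649.5 -43.6] [650.  -45.4]
[356  76  13   7  65] [362.5  79.5] [704.7 -86.8] [706.9 -90. ]
[293 155  39  11  86] [313.3 159.3] [590.6 -46.8] [589.2 -48.7]
[255 161  18  17 169] [263.4 167.8] [565.6  19.4] [563.5  19.5]
pot-bore dir 11.900000000000006 70.67917385487529
pos [559.9   0.  329.7] tool y yaw -79.0 z [-0. -0. -1.] -> shift [-0.1 -0.   0.2] roll -3.5 q7 -1.56 t 3.52
```

```bash
python3 -m jog '[[-0.04,-0.007,0.04,-3.5,0.5],[-0.0738,-0.0129,0.09,-3.5,0.5],[-0.0738,-0.0129,0.14,-3.5,0.5],[-0.0738,-0.0129,0.19,-3.5,0.5],[-0.0738,-0.0129,0.24,-3.5,0.5],[-0.0738,-0.0129,0.24,-3.5,0.5],[-0.0738,-0.0129,0.24,-3.5,0.5]]' 40
python3 - <<'E'
from h import *
np.set_printoptions(precision=4,suppress=True)
p=arm.capture("wrist");save(p,"w2",s=1.4)
for n,z in (("lug",50),("eye",35),("hinge_top",52),("clamp_loose",0)):
    for d in arm.landmark_of(p,n)[:2]: print(n,np.array(d["xy"]),round(d["conf"],2),at_z(p,d["xy"],z))
need([485,-1.4,26],104.5)
E
```

```text
clock: 4.4
position: [486.2, -1.2, 91.2]
tool_rot: [3.116, 0.396, 0.003]
contact_force: [0.1, 0.8, -0.5]
gripper_width: 0.503
gripper_force: 0.0
lug [ 57.4 315. ] 0.69 [391.8026 137.3458  50.    ]
lug [275.2 246.6] 0.6 [483.9466  -1.0588  50.    ]
eye [272.4 119.9] 0.71 [558.6316  19.909   35.    ]
eye [346.  364.6] 0.71 [389.8528 -84.6228  35.    ]
hinge_top [276.2 248.1] 0.38 [483.9787  -1.7092  52.    ]
clamp_loose [273.3 118.9] 0.96 [559.2333  19.8177   0.    ]
clamp_loose [ 77.4 226.8] 0.87 [437.7845 155.9048   0.    ]
pos [486.1  -1.5  91.2] tool y yaw -75.6 z [ 0.003 -0.    -1.   ] -> shift [-0.0012 -0.0004  0.0652] roll -0.1 q7 -1.64 t 4.65
```

View pics/w2.png

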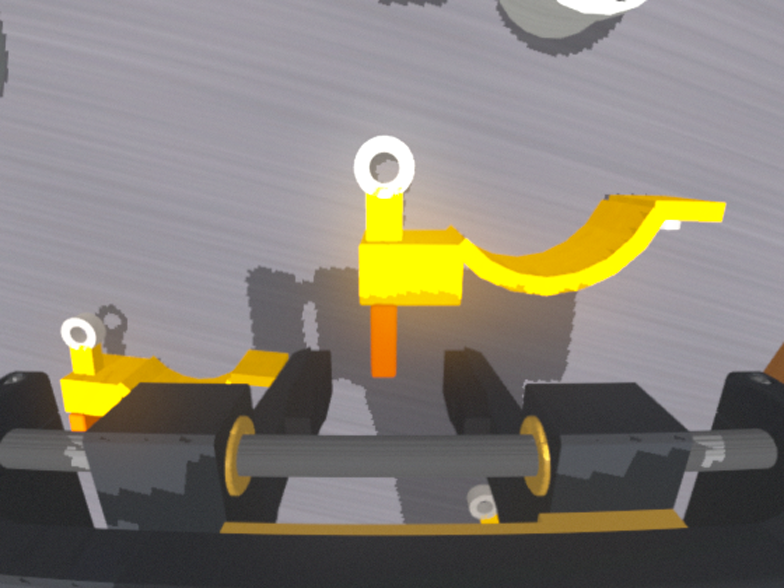

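The lug at (383,342) sits centred between the fingers and the eye at (384,167) is in line with it, so I'm descending to grip.

```bash
python3 -m jog '[[0,0,0.02,0,0.5],[0,0,0.04,0,0.5],[0,0,0.06,0,0.5],[0,0,0.065,0,0.5],[0,0,0.065,0,0.5],[0,0,0.065,0,0],[0,0,0.065,0,0],[0,0,0.065,0,0],[0,0,0.065,0,0],[0,0,0.065,0,0],[0,0,0.065,0,0]]' 40
python3 - <<'E'
from h import *
np.set_printoptions(precision=4,suppress=True)
p=arm.capture("wrist")
for n,z in (("eye",35),("hinge_top",52)):
    for d in arm.landmark_of(p,n)[:2]: print(n,np.array(d["xy"]),round(d["conf"],2),at_z(p,d["xy"],z))
need([485,-1.4,26],104.5)
E
```

```text
clock: 6.02
position: [485.0, -0.9, 25.0]
tool_rot: [-3.116, -0.396, -0.0]
contact_force: [-1.6, 1.4, 6.3]
gripper_width: 0.132
gripper_force: 40.0
eye [275.1 118.3] 0.62 [558.8051  18.6285  35.    ]
pos [485.   -0.9  25. ] tool y yaw -75.5 z [ 0.  0. -1.] -> shift [-0.0001  0.0004 -0.001 ] roll -0.0 q7 -1.69 t 6.17
```

```bash
python3 -m jog '[[0,0,-0.001,0,0],[0,0,-0.002,0,0],[0.005,0.003,-0.002,0,0],[0.012,0.006,-0.002,0,0],[0.02,0.0103,-0.002,0,0],[0.03,0.0103,-0.002,0,0],[0.04,0.0103,-0.002,0,0],[0.05,0.0103,-0.002,0,0],[0.055,0.0103,-0.002,0,0],[0.055,0.0103,-0.002,0,0],[0.055,0.0103,-0.002,0,0]]'
python3 - <<'E'
from h import *
np.set_printoptions(precision=4,suppress=True)
p=arm.capture("wrist");save(p,"w3",s=1.4)
for n,z in (("eye",36),("hinge_top",52),("clamp_fixed",0),("throat",29),("lug",51)):
    for d in arm.landmark_of(p,n)[:2]: print(n,np.array(d["xy"]),round(d["conf"],2),at_z(p,d["xy"],z))
need([485,-1.4,26],104.5)
E
```

```text
clock: 7.55
position: [540.4, 2.2, 26.6]
tool_rot: [3.117, 0.395, -0.001]
contact_force: [0.4, 0.4, -4.5]
gripper_width: 0.132
gripper_force: 40.0
eye [275.5 115.9] 0.87 [615.103   21.8345  36.    ]
hinge_top [276.9 310.3] 0.74 [538.9353   1.6369  52.    ]
clamp_fixed [272.4  40.2] 0.67 [649.2073  32.2194   0.    ]
throat [272.5  18.9] 0.84 [650.2635  32.0847  29.    ]
lug [271.6 313.1] 0.78 [536.2679   3.3041  51.    ]
pos [540.7   2.3  26.7] tool y yaw -75.5 z [-0. -0. -1.] -> shift [-0.0549 -0.0103  0.0007] roll -0.0 q7 -1.67 t 7.85
```

View pics/w3.png

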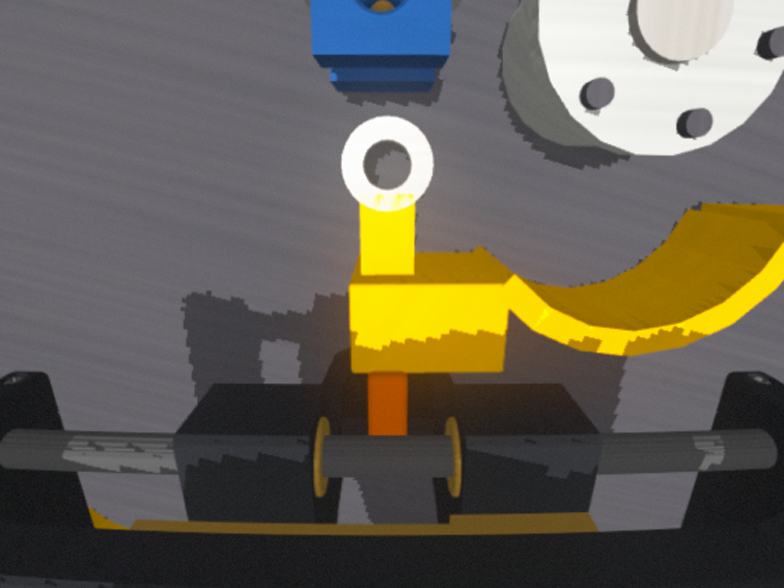

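The eye at (387,163) faces the fork's front edge, x 313–451 at row 55, whose axes look parallel. The eye is about 1 mm too far right.

```bash
python3 -m jog '[[0.006,-0.001,0,0,0],[0.012,-0.001,0,0,0],[0.018,-0.001,0,0,0],[0.023,-0.001,0,0,0],[0.027,-0.001,0,0,0],[0.029,-0.001,0,0,0],[0.031,-0.001,0,0,0],[0.031,-0.001,0,0,0]]'; python3 -m jog '[[0.001,0,0,0,0],[0.002,0,0,0,0],[0.003,0,0,0,0],[0.003,0,0,0,0]]'
```

```text
clock: 8.85
position: [570.7, 11.1, 26.7]
tool_rot: [3.117, 0.396, -0.0]
contact_force: [0.3, 0.2, -3.6]
gripper_width: 0.131
gripper_force: 40.0
clock: 9.35
position: [573.6, 11.9, 26.7]
tool_rot: [-3.117, -0.396, -0.0]
contact_force: [0.4, -1.3, -3.6]
gripper_width: 0.135
gripper_force: 40.0
```

```bash
python3 -m jog '[[0.001,0,0,0,0],[0.002,0,0,0,0],[0.002,0,0,0,0]]'; python3 -m jog '[[0.001,0,0,0,0],[0.002,0,0,0,0],[0.002,0,0,0,0]]'
```

```text
clock: 9.72
position: [575.6, 12.4, 26.7]
tool_rot: [-3.117, -0.395, -0.0]
contact_force: [-0.4, 0.7, -4.0]
gripper_width: 0.125
gripper_force: 40.0
clock: 10.1
position: [577.6, 12.9, 26.7]
tool_rot: [-3.117, -0.395, -0.0]
contact_force: [0.1, -0.1, -4.0]
gripper_width: 0.131
gripper_force: 40.0
```

```bash
python3 -m jog '[[0.001,0,0,0,0],[0.001,0,0,0,0]]'; python3 -m jog '[[0.001,0,0,0,0],[0.001,0,0,0,0]]' | grep -E "pos|contact"
```

```text
clock: 10.35
position: [578.5, 13.1, 26.7]
tool_rot: [3.117, 0.395, 0.0]
contact_force: [0.2, 0.6, -4.9]
gripper_width: 0.131
gripper_force: 40.0
position: [579.2, 13.4, 26.6]
contact_force: [-0.9, 0.1, -3.8]
```

```bash
for i in 1; do python3 -m jog '[[0.001,0,0,0,0],[0.001,0,0,0,0]]'| grep -E "pos|contact"; python3 -m jog '[[0.001,0,0,0,0],[0.001,0,0,0,0]]' | grep -E "pos|contact"; done
```

```text
position: [579.5, 13.5, 26.4]
contact_force: [-3.1, -0.2, -2.7]
position: [579.6, 13.5, 26.2]
contact_force: [-6.7, -0.6, -0.8]
```

```bash
python3 -m jog '[[0.001,0,0,0,0],[0.001,0,0,0,0]]'| grep -E "pos|contact"; python3 -m jog '[[0.001,0,0,0,0],[0.001,0,0,0,0]]' | grep -E "pos|contact"
```

```text
position: [579.7, 13.5, 26.0]
contact_force: [-8.5, -0.5, -1.0]
position: [579.7, 13.5, 25.8]
contact_force: [-10.5, -1.6, 0.4]
```

```bash
python3 -m jog '[[0.001,0,0,0,0],[0.0015,0,0,0,0],[0.0015,0,0,0,0],[0.0015,0,0,0,0]]'
python3 - <<'E'
from h import *
np.set_printoptions(precision=4,suppress=True)
p=arm.capture("wrist");save(p,"w4",s=1.4)
for n,z in (("eye",35),("hinge_top",52),("clamp_fixed",0),("throat",29)):
    for d in arm.landmark_of(p,n)[:2]: print(n,np.array(d["xy"]),round(d["conf"],2),at_z(p,d["xy"],z))
s=arm.read_state();print(s["position"],s["contact_force"],s["tool_rot"])
need([485,-1.4,26],104.5)
E
```

```text
clock: 12.1
position: [579.9, 13.5, 25.5]
tool_rot: [3.116, 0.395, -0.015]
contact_force: [-12.9, -1.8, 1.5]
gripper_width: 0.131
gripper_force: 40.0
eye [271.6 117. ] 0.59 [653.9332  34.5026  35.    ]
hinge_top [269.7 131.6] 0.64 [649.2561  33.7341  52.    ]
clamp_fixed [273.5 124.5] 0.92 [650.2387  33.1046   0.    ]
throat [273.2 128.7] 0.87 [649.4692  32.7768  29.    ]
[579.8759  13.5319  25.4747] [-13.6782  -2.2594   2.6864] [ 3.1155  0.3949 -0.0154]
pos [579.9  13.5  25.5] tool y yaw -75.6 z [-0.01  -0.002 -1.   ] -> shift [-0.0956 -0.0092  0.0004] roll -0.1 q7 -1.66 t 12.35
```

View pics/w4.png

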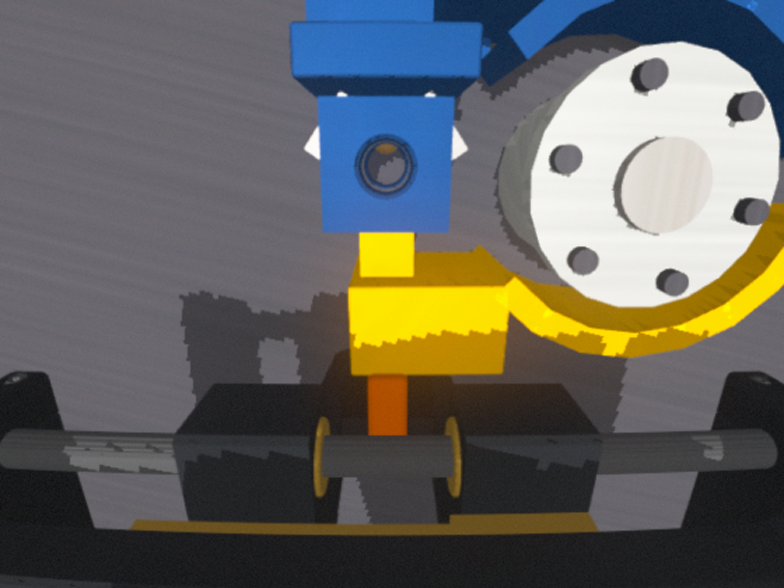

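The bore at (386,165) sits centred over the seated tongue and nothing else has moved. I'll unload gently, release and rise.

```bash
python3 - <<'E'
from h import *
p=arm.capture("wrist")
print(at_z(p,(386/1.4,165/1.4),52),at_z(p,(386/1.4,158/1.4),35))
E
python3 -m jog '[[-0.001,0,0,0,0],[-0.002,0,0,0,0],[-0.003,0,0,0,0],[-0.003,0,0,0,0]]' |grep -E "pos|contact"
python3 -m jog '[[0,0,0,0,0.2],[0,0,0,0,0.3],[0,0,0,0,0.4],[0,0,0,0,0.4],[0,0,-0.03,0,0.4],[0,0,-0.06,0,0.4],[0,0,-0.1,0,0.4],[0,0,-0.14,0,0.4],[0,0,-0.14,0,0.4]]'
python3 - <<'E'
from h import *
p=arm.capture("wrist")
np.set_printoptions(precision=1,suppress=True)
for n,z in (("eye",35),("hinge_top",52),("clamp_fixed",0),("throat",29),("lug",50),("pin",12),("pin_collar",62)):
    for d in arm.landmark_of(p,n)[:2]: print(n,np.array(d["xy"]),round(d["conf"],2),at_z(p,d["xy"],z))
for a in((523,-268),):need([a[0]-75,a[1]-20,230],None)
need([523,-268,230],104.5)
E
```

```text
[654.18050757  32.86292191  52.        ] [655.85692214  33.32082727  35.        ]
position: [579.7, 13.5, 26.1]
contact_force: [-6.5, -0.8, -1.9]
clock: 14.02
position: [584.1, 14.2, 170.0]
tool_rot: [3.116, 0.395, 0.01]
contact_force: [0.1, -0.0, -0.0]
gripper_width: 0.404
gripper_force: 0.0
eye [317.4 375.3] 0.53 [394.8 -84.3  35. ]
hinge_top [274.  132.8] 0.92 [647.1  32.1  52. ]
clamp_fixed [273.1 129.4] 0.68 [648.   33.6   0. ]
throat [275.1 125.8] 0.98 [652.4  32.6  29. ]
throat [273.  132.6] 0.43 [646.2  33.   29. ]
lug [273.7 217.1] 0.95 [575.6  14.2  50. ]
pin_collar [275.  215.5] 0.57 [581.2  14.4  62. ]
pos [581.3  14.  165.8] tool y yaw -75.5 z [-0. -0. -1.] -> shift [-0.2  0.3 -0.1] roll 0 q7 -1.6 t 14.43
pos [581.3  14.  165.8] tool y yaw -75.5 z [-0. -0. -1.] -> shift [-0.1  0.3 -0.1] roll -0.0 q7 -1.6 t 14.43
```

```bash
python3 -m jog '[[0,0.01,-0.03,0,0.5],[-0.025,0.05,-0.06,0,0.5],[-0.055,0.1,-0.064,0,0.5],[-0.085,0.15,-0.064,0,0.5],[-0.115,0.2,-0.064,0,0.5],[-0.14,0.24,-0.064,0,0.5],[-0.151,0.2595,-0.064,0,0.5],[-0.151,0.2595,-0.064,0,0.5],[-0.151,0.2595,-0.064,0,0.5]]'
python3 - <<'E'
from h import *
p=arm.capture("wrist");save(p,"w5",s=1.4)
np.set_printoptions(precision=1,suppress=True)
for n,z in (("pin",12),("pin_collar",62),("pin_stand",0),("spare_a",12)):
    for d in arm.landmark_of(p,n)[:3]: print(n,np.array(d["xy"]),round(d["conf"],2),at_z(p,d["xy"],z))
for n,f,z in (("red",lambda c:(c[...,0]>130)&(c[...,1]<60)&(c[...,2]<60),104),("green",lambda c:(c[...,1]>90)&(c[...,0]<60)&(c[...,2]<110),78)):
    q,lab,st,c=cv2.connectedComponentsWithStats(f(p["color"].astype(int)).astype(np.uint8))
    for i in range(1,q):
        if st[i,4]>40: print(n,st[i],c[i])
need([523,-268,230])
E
```

```text
clock: 15.55
position: [500.9, -273.3, 230.4]
tool_rot: [-3.115, -0.398, -0.0]
contact_force: [0.5, 0.2, 0.3]
gripper_width: 0.501
gripper_force: 0.0
pin [278.9 166.5] 0.56 [ 522.1 -270.8   12. ]
pin_collar [274.2 171.2] 0.67 [ 523.7 -265.    62. ]
pin_stand [276.3 165.5] 0.72 [ 520.7 -268.     0. ]
spare_a [258.9 199.6] 0.76 [ 476.5 -257.4   12. ]
spare_a [292.8 127.9] 0.64 [ 569.1 -275.    12. ]
spare_a [416.5  96.4] 0.17 [ 638.7 -400.9   12. ]
red [269 168  17  21 192] [277.4 178.8]
green [549 181  11  22 111] [555.6 193.7]
green [252 205  14  21 231] [259.1 215.5]
pos [ 500.8 -274.   230.7] tool y yaw -75.4 z [ 0.  0. -1.] -> shift [ 0. -0.  0.] roll 0 q7 -1.01 t 15.8
```

View pics/w5.png

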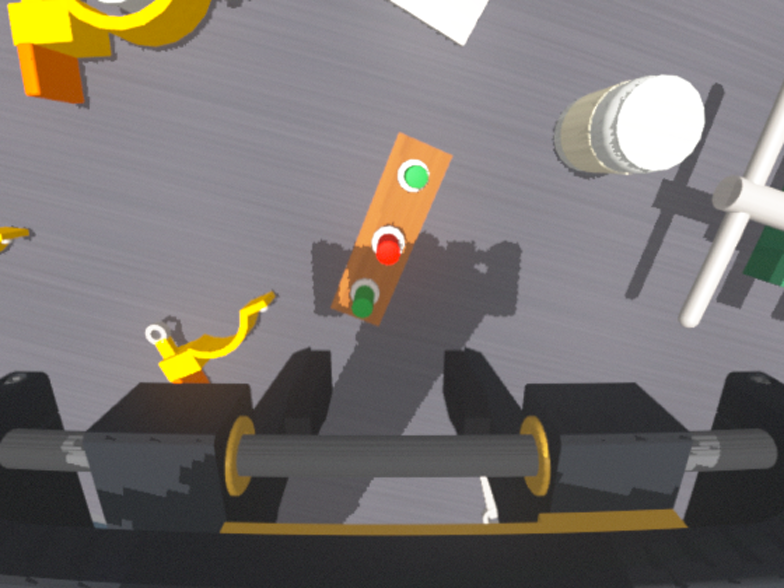

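The red pin is the middle one, with its collar at (388,243) and its grip top at (388,250). The spares are at (414,176) and (363,300).

```bash
python3 - <<'E'
from h import *
p=arm.capture("wrist")
np.set_printoptions(precision=4,suppress=True)
print(at_z(p,(388/1.4,242/1.4),68),at_z(p,(388/1.4,251/1.4),104))
need([523,-267,130])
E
```

```text
[ 523.7557 -268.8744   68.    ] [ 524.4102 -268.5952  104.    ]
pos [ 500.7 -274.2  230.7] tool y yaw -75.5 z [ 0.  0. -1.] -> shift [ 0.0234 -0.0014  0.1007] roll 0 q7 -1.01 t 15.85
```

```bash
python3 -m jog '[[0.012,0,0.03,0,0.5],[0.0238,0,0.07,0,0.5],[0.0238,0,0.1,0,0.5],[0.0238,0,0.13,0,0.5],[0.0238,0,0.1437,0,0.5],[0.0238,0,0.1437,0,0.5],[0.0238,0,0.1437,0,0.5],[0.0238,0,0.1437,0,0.4],[0.0238,0,0.1437,0,0.3],[0.0238,0,0.1437,0,0],[0.0238,0,0.1437,0,0],[0.0238,0,0.1437,0,0],[0.0238,0,0.1437,0,0]]' 20; python3 - <<'E'
from h import *
p=arm.capture("wrist")
for d in arm.landmark_of(p,"pin_collar")[:2]+arm.spot_in(p,"pin")[:1]: print(d,at_z(p,d["xy"],62))
E
```

```text
clock: 17.48
position: [523.6, -269.1, 87.2]
tool_rot: [3.117, 0.395, 0.0]
contact_force: [-0.4, -0.1, 2.8]
gripper_width: 0.172
gripper_force: 20.0
{'xy': [274.0, 253.9], 'conf': 0.7} [ 523.66901805 -267.60844144   62.        ]
{'xy': [300.9, 162.3], 'conf': 0.35} [ 579.00263287 -268.2321185    62.        ]
{'xy': [278.0, 269.9], 'conf': 0.84} [ 514.08415952 -272.51259027   62.        ]
```

```bash
python3 -m jog '[[0,0,-0.005,0,0],[0,0,-0.015,0,0],[0,0,-0.03,0,0],[0,0,-0.05,0,0],[0,0,-0.07,0,0],[0.01,-0.013,-0.08,0,0],[0.03,-0.04,-0.083,0,0],[0.06,-0.08,-0.083,0,0],[0.09,-0.12,-0.083,0,0],[0.12,-0.16,-0.083,0,0],[0.15,-0.2,-0.083,0,0],[0.175,-0.23,-0.083,0,0],[0.19,-0.248,-0.083,0,0],[0.2024,-0.2597,-0.083,0,0],[0.2024,-0.2597,-0.083,0,0],[0.2024,-0.2597,-0.083,0,0],[0.2024,-0.2597,-0.083,0,0]]' 35; python3 - <<'E'
from h import *
p=arm.capture("wrist");save(p,"w6",s=1.4)
np.set_printoptions(precision=4,suppress=True)
for n,z in (("pin",95),("pin_collar",145),("eye",35),("hinge_top",52)):
    for d in arm.landmark_of(p,n)[:2]: print(n,np.array(d["xy"]),round(d["conf"],2),at_z(p,d["xy"],z))
print("axis at 52, 35 px",proj(p,[[654.5,33,52],[654.5,33,35]])*1.4)
s=arm.read_state()["position"];print("tip,collar px",proj(p,[[s[0],s[1],s[2]-75],[s[0],s[1],s[2]-25]])*1.4)
need([654.5,33,170])
E
```

```text
clock: 19.75
position: [654.2, 31.1, 170.0]
tool_rot: [3.116, 0.392, -0.001]
contact_force: [0.3, 0.0, -1.8]
gripper_width: 0.17
gripper_force: 34.9
pin [274.9 225.2] 0.59 [653.8538  32.0287  95.    ]
pin [275.1 202.7] 0.46 [670.7938  36.1777  95.    ]
pin_collar [273.8 251.6] 0.9 [655.8274  33.0205 145.    ]
eye [276.7 203.3] 0.81 [653.8978  30.5     35.    ]
hinge_top [272.1 211.6] 0.58 [650.2098  33.8134  52.    ]
axis at 52, 35 px [[383.8448 290.2658]
 [383.9882 282.8975]]
tip,collar px [[384.3113 313.9958]
 [383.7654 355.3748]]
pos [654.5  32.5 170.1] tool y yaw -75.6 z [ 0. -0. -1.] -> shift [ 0.0001 -0.0005  0.0001] roll 0 q7 -1.59 t 20.0
```

View pics/w6.png

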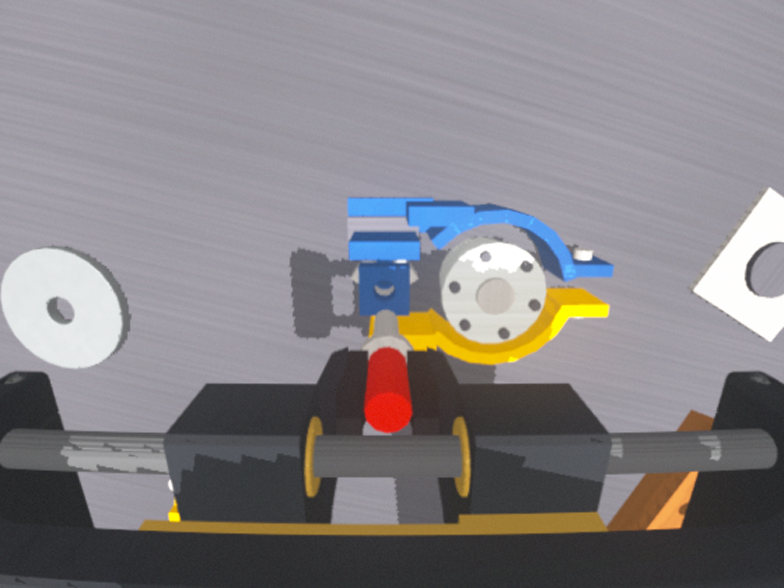

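The pin tip at (385,315) and the bore at (385,290) both match the predicted pixels within about 1 px. I'm descending to just above the bore and checking there.

```bash
python3 -m jog '[[0,0,0.01,0,0],[0,0,0.025,0,0],[0,0,0.035,0,0],[0,0,0.037,0,0],[0,0,0.037,0,0],[0,0,0.037,0,0]]'; python3 - <<'E'
from h import *
p=arm.capture("wrist");save(p,"w7",(200,130,350,330),3)
s=arm.read_state()["position"];print(s)
o=np.array([200,130])
print("tip,collar px",(proj(p,[[s[0],s[1],s[2]-75],[s[0],s[1],s[2]-25]])-o)*3)
print("bore px",(proj(p,[[654.5,33,52]])-o)*3)
print("knuckle corners",(proj(p,[[654.5+.968*a+.25*b,33+.25*a-.968*b,52] for a in(-16,16) for b in (-16,16)])-o)*3)
E
```

```text
clock: 20.75
position: [654.9, 32.9, 133.5]
tool_rot: [3.117, 0.395, 0.001]
contact_force: [0.7, 0.6, -1.0]
gripper_width: 0.166
gripper_force: 34.9
[654.90332965  32.96274587 133.48870074]
tip,collar px [[228.90637884 285.42766284]
 [229.05201543 374.31111573]]
bore px [[228.3572306 278.0324399]]
knuckle corners [[167.15509852 335.75134431]
 [289.66292334 335.64597715]
 [164.38158906 217.87041826]
 [292.2190881  217.76714295]]
```

View pics/w7.png

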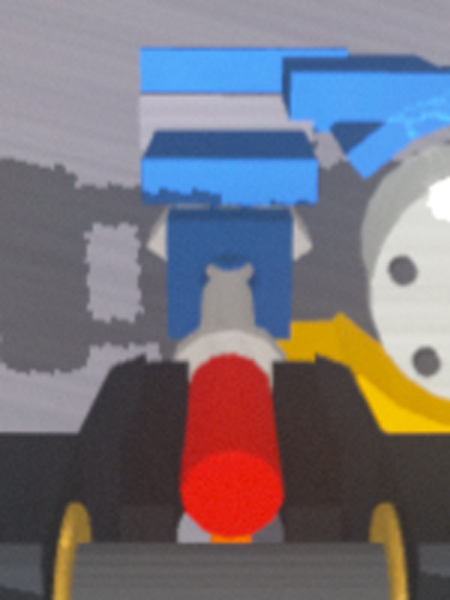

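The shank at column 229 is centred on the knuckle, whose edges are at 167 and 292. The bore's far rim at row 253 is where I predicted it. I'm inserting slowly.

```bash
python3 -m jog '[[0,0,0.003,0,0],[0,0,0.006,0,0],[0,0,0.008,0,0],[0,0,0.010,0,0],[0,0,0.010,0,0]]' | grep -E "pos|contact"; python3 -m jog '[[0,0,0.001,0,0],[0,0,0.002,0,0],[0,0,0.003,0,0],[0,0,0.003,0,0]]' | grep -E "pos|contact"
```

```text
position: [654.4, 32.9, 122.8]
contact_force: [0.5, 0.2, -0.0]
position: [654.5, 32.9, 119.9]
contact_force: [0.7, -0.1, -0.5]
```

```bash
python3 -m jog '[[0,0,0.001,0,0],[0,0,0.002,0,0],[0,0,0.003,0,0],[0,0,0.003,0,0]]' | grep -E "pos|contact"; python3 -m jog '[[0,0,0.001,0,0],[0,0,0.002,0,0],[0,0,0.003,0,0],[0,0,0.003,0,0]]' | grep -E "pos|contact"
```

```text
position: [654.5, 32.9, 116.9]
contact_force: [-0.4, 0.0, -0.9]
position: [654.5, 32.9, 113.9]
contact_force: [0.0, 0.2, -1.7]
```

Tip is at about 39 mm with no resistance. Next is the eye, at 35 mm.

```bash
python3 -m jog '[[0,0,0.001,0,0],[0,0,0.002,0,0],[0,0,0.003,0,0],[0,0,0.004,0,0],[0,0,0.004,0,0]]' | grep -E "pos|contact"; python3 -m jog '[[0,0,0.001,0,0],[0,0,0.002,0,0],[0,0,0.003,0,0],[0,0,0.004,0,0],[0,0,0.004,0,0]]' | grep -E "pos|contact"
```

```text
position: [654.5, 32.9, 109.9]
contact_force: [-0.3, -0.1, -0.9]
position: [654.5, 32.9, 105.9]
contact_force: [-0.4, -0.2, -1.6]
```

```bash
python3 -m jog '[[0,0,0.001,0,0],[0,0,0.002,0,0],[0,0,0.003,0,0],[0,0,0.004,0,0],[0,0,0.004,0,0]]' | grep -E "pos|contact"; python3 -m jog '[[0,0,0.001,0,0],[0,0,0.002,0,0],[0,0,0.003,0,0],[0,0,0.004,0,0],[0,0,0.004,0,0]]' | grep -E "pos|contact"
```

```text
position: [654.5, 33.0, 101.9]
contact_force: [0.2, 0.2, -1.2]
position: [654.5, 33.0, 97.9]
contact_force: [-0.3, 0.6, -1.0]
```

```bash
python3 -m jog '[[0,0,0.001,0,0],[0,0,0.002,0,0],[0,0,0.003,0,0],[0,0,0.004,0,0],[0,0,0.004,0,0]]' | grep -E "pos|contact"; python3 -m jog '[[0,0,0.001,0,0],[0,0,0.002,0,0],[0,0,0.003,0,0],[0,0,0.004,0,0],[0,0,0.004,0,0]]' | grep -E "pos|contact"; python3 -m jog '[[0,0,0.001,0,0],[0,0,0.002,0,0],[0,0,0.003,0,0],[0,0,0.003,0,0]]' | grep -E "pos|contact"
```

```text
position: [654.5, 33.0, 93.9]
contact_force: [0.0, 0.5, -1.3]
position: [654.5, 32.9, 89.9]
contact_force: [0.2, 0.4, -1.5]
position: [654.3, 32.9, 86.8]
contact_force: [-1.3, -0.2, -0.6]
```

```bash
python3 -m jog '[[0,0,0.001,0,0],[0,0,0.002,0,0],[0,0,0.002,0,0]]' | grep -E "pos|contact"; python3 -m jog '[[0,0,0.001,0,0],[0,0,0.002,0,0],[0,0,0.002,0,0]]' | grep -E "pos|contact"; python3 -m jog '[[0,0,0.001,0,0],[0,0,0.001,0,0]]' | grep -E "pos|contact|grip"
```

```text
position: [654.5, 32.8, 85.0]
contact_force: [-1.7, -0.9, 2.8]
position: [654.6, 32.6, 83.1]
contact_force: [-2.0, -0.9, 2.8]
position: [654.6, 32.7, 82.0]
contact_force: [-1.4, -1.5, 3.8]
gripper_width: 0.168
gripper_force: 34.9
```

```bash
python3 -m jog '[[0,0,0.001,0,0],[0,0,0.002,0,0],[0,0,0.002,0,0]]' | grep -E "pos|contact"; python3 -m jog '[[0,0,0.001,0,0],[0,0,0.001,0,0]]' | grep -E "pos|contact"; python3 -m jog '[[0,0,0.001,0,0],[0,0,0.001,0,0]]' | grep -E "pos|contact"
```

```text
position: [654.5, 32.7, 79.9]
contact_force: [-1.7, -1.4, 2.9]
position: [654.5, 32.7, 78.9]
contact_force: [-1.7, -2.0, 3.6]
position: [654.4, 32.8, 77.7]
contact_force: [-1.6, -1.5, 1.7]
```

```bash
python3 -m jog '[[0,0,0.0005,0,0],[0,0,0.001,0,0],[0,0,0.001,0,0]]' | grep -E "pos|contact"; python3 -m jog '[[0,0,0.0005,0,0],[0,0,0.001,0,0],[0,0,0.001,0,0]]' | grep -E "pos|contact"
```

```text
position: [654.5, 32.8, 77.4]
contact_force: [-3.5, -3.0, 7.2]
position: [654.5, 32.8, 77.3]
contact_force: [-6.4, -2.4, 13.3]
```

It's home: the force rises steeply at TCP z 77.3, where 77 was expected. I'll unload and let go.

```bash
python3 -m jog '[[0,0,-0.0005,0,0],[0,0,-0.001,0,0],[0,0,-0.001,0,0]]' | grep -E "pos|contact"; python3 -m jog '[[0,0,0,0,0.25],[0,0,0,0,0.35],[0,0,0,0,0.4],[0,0,0,0,0.4],[0,0,-0.02,0,0.4],[0,0,-0.05,0,0.4],[0,0,-0.09,0,0.4],[0,0,-0.13,0,0.4],[-0.04,0,-0.17,0,0.4],[-0.06,0,-0.18,0,0.4],[-0.06,0,-0.18,0,0.4]]'; python3 - <<'E'
from h import *
p=arm.capture("wrist")
b=(170,90,370,290);save(p,"w8",b,3)
f=lambda x,z:((proj(p,[x+[z]])-np.array(b[:2]))*3).round(0)
a=[654.5,33.]
print("top of grip",f(a,94),"collar c top",f(a,58),"if 8mm high",f(a,66),f(a,102))
s=arm.read_state();print(s["clock"],s["contact_force"])
E
```

```text
position: [654.5, 32.8, 77.4]
contact_force: [-2.8, -1.4, 6.7]
clock: 31.55
position: [596.5, 17.5, 259.6]
tool_rot: [3.116, 0.394, 0.005]
contact_force: [0.6, 0.3, -0.9]
gripper_width: 0.4
gripper_force: 0.0
top of grip [[316. 138.]] collar c top [[316. 132.]] if 8mm high [[316. 133.]] [[316. 139.]]
31.6 [-0.39893488 -0.42589889  0.19635276]
```

View pics/w8.png

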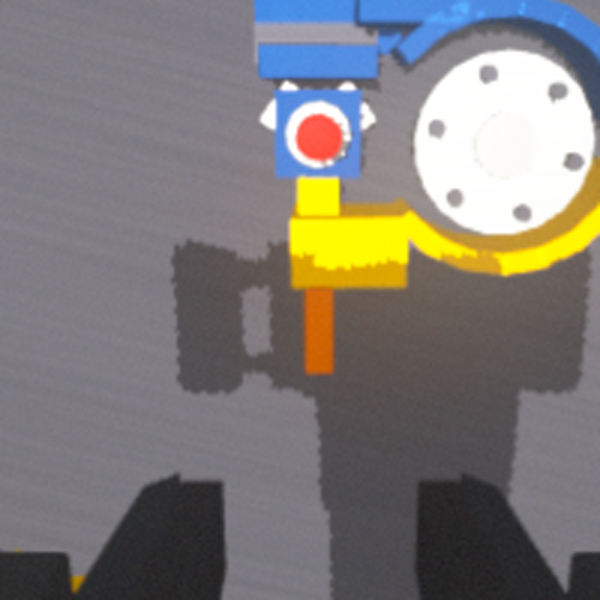

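The pin's grip at (319,137) and collar at (318,133) stand upright on the fork, with the half seated and square and the gripper clear. Handing in.

```bash
python3 -c "from bench import arm; print(arm.hand_in())"
```

```text
the job is handed in; nothing more can be done
None
```

The job is handed in, with no verdict returned: the loose half was seated in the fork at about 13 N, the red pin was pushed until its collar met the fork, both were let go, and the arm was clear at about 32 s.

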